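Start the curing lamp and hold the tank frame corner square

TASK

Press the green start button on the lamp timer fully down and let it come back up. Then take the orange assembly square (it has an upright black grip) and, keeping it flat at bench level, press it into the inside corner of the tank frame so that it swings the sprung blue bar out to a right angle and lies flush along both bars, heel fully home in the corner. Finish while still holding it there, pressed against both bars, touching the frame only with the square and leaving the jar, tip rack and dishes where they are.

Things in the scene. Friction and masses are not known exactly. Their poses are not given: they have to be found in the camera images.
- timer: grey lamp timer box fixed on the bench, 100 x 120 mm (x, y), 45 mm high; origin at the centre of its underside. The green button stands on its top
- start (a joint): travel of the green start button: 0 up, 0.006 m fully down; a spring that takes about 5 N fully down and brings it back up. Counted as pressed beyond 0.005
- start_top (a point): centre of the top face of the green start button, 30 mm across; it is pressed straight down
- plate: fixed bar of the tank frame, bare aluminium, 30 x 30 x 200 mm, lying on the bench. Origin: the frame's inside corner, at bench level. The bar fills x 0 to 30, y -170 to +30, z 0 to 30 mm; its inner face is x = 0, looking to -x. The blue bar runs from the origin towards -x, lying on the +y side, so the square is pushed to +x and +y in this frame
- stud (a joint): angle of the blue bar (rad): 0 is exactly square to the plate, positive is folded inward (sharp corner), where it starts (0.10 to 0.18). A spring with friction resists: at square it takes about 0.75 N m to push out (6 N at the end of the square's leg) and pushes back with about 3 N there
- stud_end (a point): end of the blue bar's inner face, 200 mm from the corner, half-way up (15 mm)
- square: loose orange L-shaped square lying flat, about 0.3 kg. Origin: its outside corner (heel), underside. Legs 120 mm long, 24 wide, 18 thick run from it to -x and -y; outer faces are x = 0 (goes against the plate) and y = 0 (against the blue bar). A 12 mm thick diagonal brace carries the grip. In place its origin and axes coincide with the plate's
- square_grip (a point): middle of the square's upright black grip, the point to grasp: at (-60, -60, 44) mm in the square's frame, same axes. The grip is 60 mm long along (1,-1) of those axes, 18 mm thick along the diagonal (1,1), from 12 to 62 mm above the underside; the fingers close on the 18 mm, along (1,1)
- jar: bystander: closed glass jar with yellow lid, 72 mm across, 110 mm high, origin under its centre; leave it alone
- rack: bystander: yellow pipette tip rack, 60 x 100 mm, 35 mm high, origin under its centre; leave it alone
- dishes: bystander: stack of round white dishes with a blue lid, 60 mm across, 31 mm high, origin under its centre; leave it alone
- lamp: low black curing lamp with a blue strip, fixed behind the plate; same origin and axes as the plate; fills x 40 to 90, y -85 to +25 mm, top 68 mm above the bench
- hinge: the corner hinge with the swinging blue bar (30 x 30 x 200 mm) it carries; fixed, same origin and axes as the plate. The bar turns about the vertical axis through this origin. When square it would fill x -200 to 0, y 0 to 30, z 0 to 30 mm, its inner face being y = 0, looking to -y; see stud for its angle

How it is judged (in metres and radians):
On the way, in this order (a step that is already met when the one before it is completed fails the run):
1. the green start button is pressed fully down (value of joint start above 0.005 m), for 0.05 s.
2. the button is released and back up (value of joint start below 0.0015 m), for 0.1 s.
3. the square is pressed against both bars (contact force between square and plate above 1 N and contact force between square and hinge above 1 N), for 0.2 s.
At the end, for the whole second after the job is handed in: Button up; gripper on the square (over 2 N), square pressing each bar with over 1 N, robot off the bars; square and blue bar within 0.03 rad of true to the plate; heel within 4 mm of the inside corner in x and y, under 10 mm above the bench, tilt under 0.06 rad, still (all of step 3 and value of joint start below 0.0015 m and contact force between the fingers and square above 2 N and contact force between each of the arm, the fingers and plate below 0.5 N and contact force between each of the arm, the fingers and hinge below 0.5 N and angle between the x axis of square and the x axis of plate, either way round below 0.03 rad and value of joint stud between -0.03 and 0.03 rad and x of square in the frame of plate between -0.004 and 0.004 m and y of square in the frame of plate between -0.004 and 0.004 m and z of square in the frame of plate below 0.01 m and angle between square's own z axis and vertical below 0.06 rad and linear speed of square below 0.02 m/s); the arm keeps its last pose, push and grip.
It fails at once if the jar was moved by more than 30 mm (distance of jar from where it was at the start of the episode above 0.03 m).
It fails at once if the tip rack was moved by more than 30 mm (distance of rack from where it was at the start of the episode above 0.03 m).
It fails at once if the dishes were moved by more than 30 mm (distance of dishes from where it was at the start of the episode above 0.03 m).
It also fails if it takes over 56 s, if anything falls off the work surface, if the arm or the gripper's body presses on something with over 40 N, if the wrist force passes 120 N, or if a joint passes its speed limit or range.

ROBOT

A 6-joint arm with a two-finger parallel gripper is mounted at the origin on the work surface. World frame = base frame: x ahead of the robot, y to its left, z up, the work surface at z = 0. Lengths are in mm, angles in rad, forces in N, time in s.
With the tool pointing down it reaches from about 375 to 750 mm from the base axis. Payload 9 kg.
Tool frame: the origin (TCP) lies between the finger pads; the fingertips stand 11 mm ahead of it and the grasp point (between the pads) lies 8 mm behind it (r.tip_extent is the distance from the TCP to the fingertips, in mm); x points along the fingers, y is the direction in which the jaws open and shut, and the axes are right-handed (so a half turn about x gives the same grasp; the last joint's range is limited). The gripper opens to 85 mm and grips with 20 to 120 N. Pads are 22 mm wide; open, the fingers measure 114 mm over their backs; the gripper's body (76 mm by 85 mm) begins 54 mm behind the grasp point. The pads swing forward as they close: fully open they stand 13 mm farther back than shut.
Start: joints at [0.933, 0.104, 0.097, 1.564, 0, 1.353], TCP at [244.554, 547.931, 242.331] pointing down, gripper open.
Joint ranges: [-2.99, 2.99], [-0.84, 1.86], [-1.1, 1.16], [-1.84, 2.11], [-1.51, 1.56], [-3.14, 3.14]. Speed limits (rad/s): [2.22, 2.22, 2.57, 3.14, 3.14, 3.14].

INTERFACE

Orientations are given as a 3x3 rotation matrix whose columns are the frame's x, y, z axes.
In Python, from rig import r, sense, cams, job gives the robot as it stands. Calls block until the motion is done:
- r.move_pose(position, orientation): joint-space move of the TCP to a pose.
- r.move_linear(position, orientation=None, speed=150): straight line of the TCP; orientation=None keeps the orientation; speed is the mean speed in mm/s.
- r.movej(angles): joint-space move.
- r.let_go() and r.grab(grip_force=None): open the fingers fully, or close them until they stop; grip_force is the grip in N (None keeps the last).
- r.hold(seconds).
- r.solve_ik(position, orientation): joint angles nearest the present ones, or None.
- sense(): the state.
- cams.capture(name): name is "scene" or "top" or "wrist"; returns a dict with "pixels" (384x512x3 uint8, red, green, blue), "fx", "fy", "cx", "cy" (pixels), "k1" (the pictures are not rectified: a ray, as slopes to the right and down, at radius r is drawn at 1 + k1 r^2 times it, then the intrinsics apply), "xyz" and "rotation" of the camera in the world. Camera axes: x right, y down, z forward; pixel columns grow to the right and rows downward; lengths in mm; the calibration is good to about 2 mm. A picture is of the moment at which its call begins. There is no depth.
A pose or a line that the arm cannot do raises r.IKError and nothing moves.
- job.hand_in(): hands the job in, once; it reports no verdict.
The state is a dict: "time_s": time; "q": joint angles; "qd": joint speeds; "joint_efforts": joint torques, N m; "eef_pos": TCP position; "tcp_rot": TCP orientation; "ft_force": force on the tool from outside, world axes, zero at the start; "ft_torque": the same for the moment, N m; "opening": finger opening in mm.
Only numpy, scipy, OpenCV 4.12 (cv2) and the standard library are available. Lean on these libraries where they do the work, as an engineer would, in place of code of your own. Each camera call takes 0.05 s, during which the arm holds its last target.

## Working session

There is one attempt and no reset: what is moved stays moved. The work goes in short steps, each a Python script; the robot and the scene stay as the last script left them, time stands still between calls to the robot, and variables do not carry over. Pictures are saved under pics/ and viewed, and the job is handed in when it is done.

```bash
ls; mkdir -p pics; cat > h.py <<'E'
from rig import r,sense,cams,job
import numpy as np,cv2
def snap(n,f):
    c=cams.capture(n); cv2.imwrite('pics/'+f,c["pixels"][:,:,::-1]); np.savez('pics/'+f[:-4],**c); return c
def load(f): return dict(np.load('pics/'+f+'.npz'))
def ray(c,u,v):
    xd=np.array([(u-c['cx'])/c['fx'],(v-c['cy'])/c['fy']]);x=xd.copy()
    for _ in range(20): x=xd/(1+c['k1']*(x@x))
    return c['rotation']@np.array([x[0],x[1],1.])
def atz(c,u,v,z):
    d=ray(c,u,v);p=np.array(c['xyz'],float);return p+d*(z-p[2])/d[2]
def proj(c,P):
    p=np.asarray(c['rotation']).T@(np.asarray(P,float)-c['xyz']);x=p[:2]/p[2];x=x*(1+c['k1']*(x@x))
    return np.array([c['fx']*x[0]+c['cx'],c['fy']*x[1]+c['cy']])
E
python3 - <<'E'
from h import *
for n in["scene","top","wrist"]:
    c=snap(n,n+'0.png');print(n,c['xyz'],np.round(c['rotation'],3).tolist(),c['fx'],c['fy'],c['cx'],c['cy'],c['k1'])
s=sense();print(s['time_s'],s['ft_force'],s['opening'],np.round(s['tcp_rot'],3).tolist())
E
```

```text
pics
scene [ 954.647991   -650.59198256 1012.17018468] [[0.864, 0.388, -0.32], [0.503, -0.66, 0.558], [0.005, -0.644, -0.765]] 386.8315762271008 386.8315762271008 260.69065964636934 198.88635393122118 -0.035464986592303405
top [ 397.23145405   33.64392856 1289.9352576 ] [[0.011, -0.99, 0.138], [-1.0, -0.01, 0.009], [-0.008, -0.138, -0.99]] 444.7052689913032 444.7052689913032 252.37263085820294 191.66089656303697 -0.08966538605558028
wrist [175.00603793 579.08801854 373.12013941] [[0.408, 0.871, 0.273], [0.913, -0.388, -0.124], [-0.002, 0.3, -0.954]] 282.08786816521285 282.08786816521285 255.77076170351296 189.73217373867092 -0.06243128802439309
0.15 [-0.78693052  0.16894224  0.12806736] 85.22690186832392 [[-0.001, 0.408, 0.913], [-0.001, 0.913, -0.408], [-1.0, -0.001, -0.0]]
```

View pics/scene0.png

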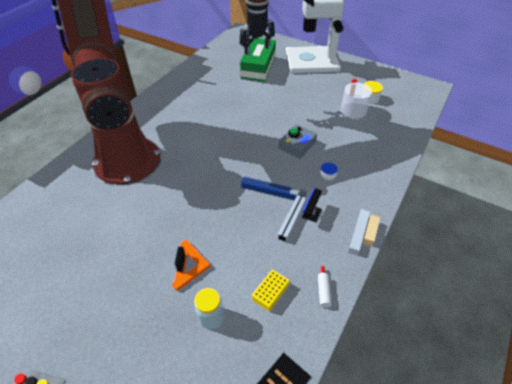

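View pics/top0.png

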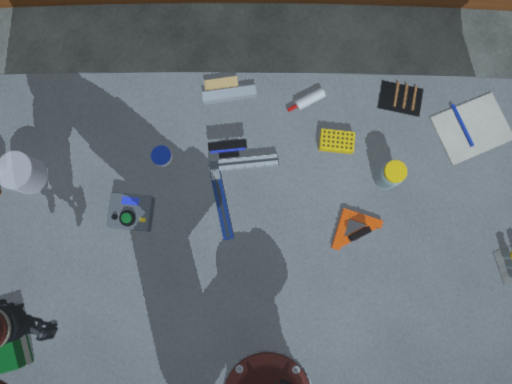

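View pics/wrist0.png

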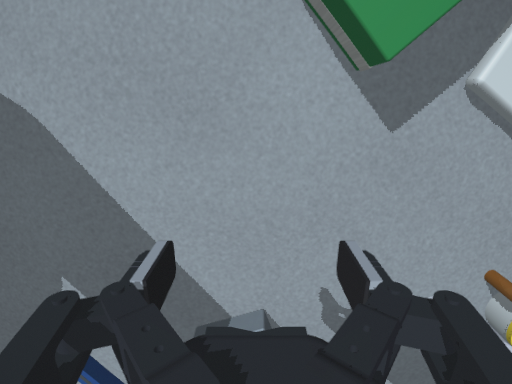

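The top view shows the timer near (131,212) with its green button at (127,217). The frame corner is near (218,170), with the blue bar running down to (229,240) and the plate running to (277,160). The orange square is around (352,228), with its grip near (360,234). I'll zoom in next.

```bash
python3 - <<'E'
import cv2
a=cv2.imread('pics/top0.png')
for n,(x,y,w,h) in dict(fr=(195,130,100,120),sq=(320,180,80,80),tm=(95,180,70,60)).items():
    k=int(min(800/w,600/h)); cv2.imwrite(f'pics/z_{n}.png',cv2.resize(a[y:y+h,x:x+w],None,fx=k,fy=k,interpolation=cv2.INTER_CUBIC));print(n,k)
a=cv2.imread('pics/scene0.png')
for n,(x,y,w,h) in dict(sfr=(230,165,100,80),ssq=(165,235,60,60),stm=(270,115,60,50)).items():
    k=int(min(800/w,600/h)); cv2.imwrite(f'pics/z_{n}.png',cv2.resize(a[y:y+h,x:x+w],None,fx=k,fy=k,interpolation=cv2.INTER_CUBIC));print(n,k)
E
```

```text
fr 5
sq 7
tm 10
sfr 7
ssq 10
stm 12
```

View pics/z_fr.png

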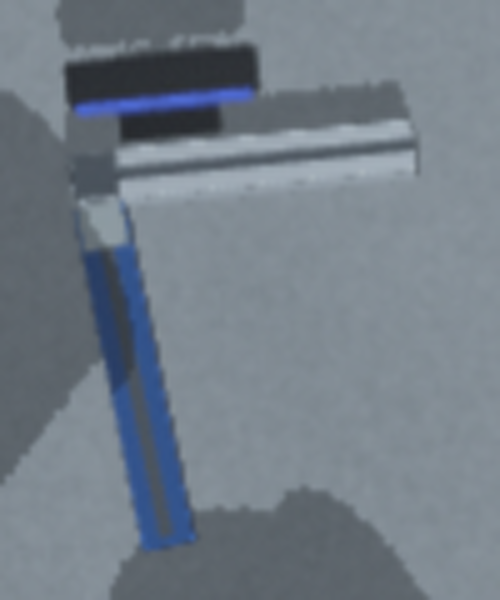

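View pics/z_sq.png

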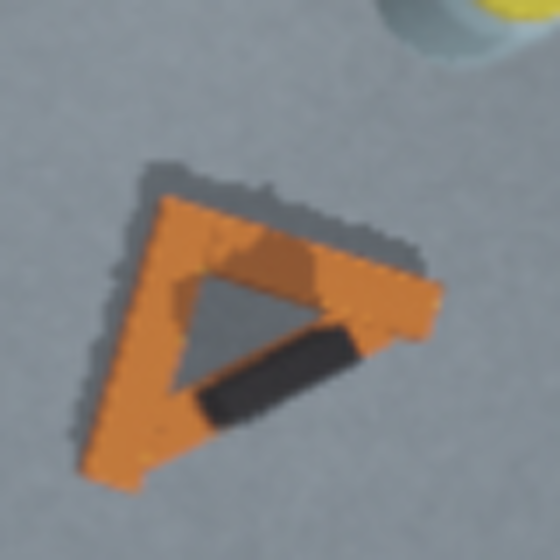

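View pics/z_tm.png

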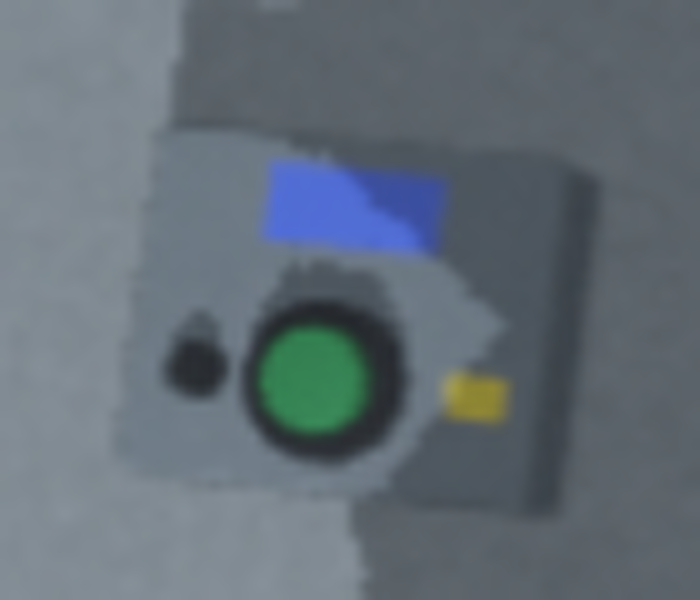

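View pics/z_sfr.png

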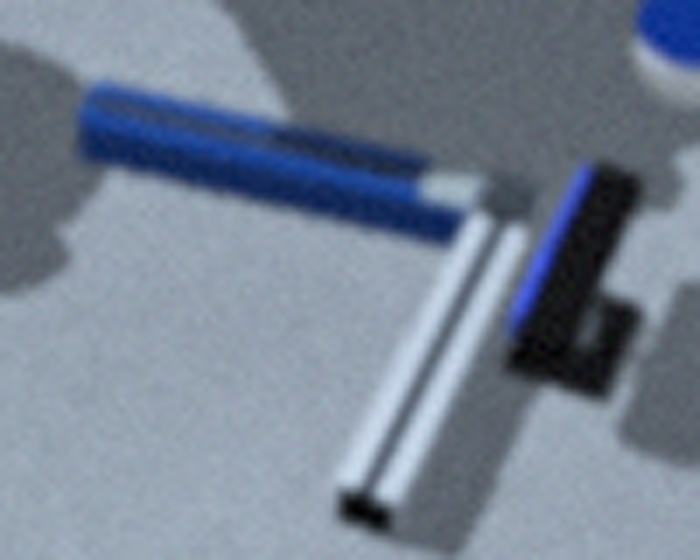

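View pics/z_stm.png

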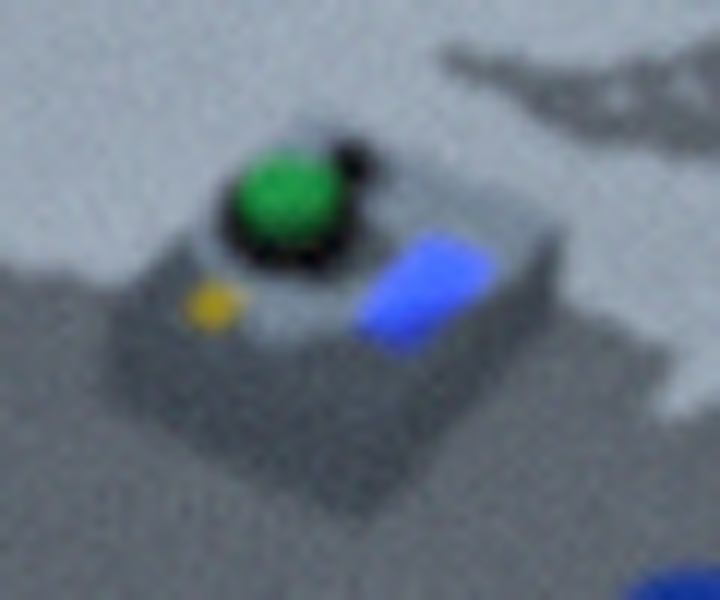

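```bash
cat >> h.py <<'E'
def cp(x0,y0,k,px,py): return x0+(px+.5)/k-.5, y0+(py+.5)/k-.5
def tri(l):
    A=np.zeros((3,3));b=np.zeros(3)
    for c,uv in l:
        d=ray(c,*uv);d/=np.linalg.norm(d);M=np.eye(3)-np.outer(d,d);A+=M;b+=M@c['xyz']
    return np.linalg.solve(A,b)
E
python3 - <<'E'
from h import *
np.set_printoptions(precision=1,suppress=True)
t=load('top0');s=load('scene0')
print('btn',tri([(t,cp(95,180,10,313,378)),(s,cp(270,115,12,290,195))]))
f=lambda x,y:cp(195,130,5,x,y)
for n,p in dict(plate_in_end=(417,172),plate_out_end=(412,122),corner=(130,204),stud_end=(197,540),stud_out=(143,550)).items(): print(n,atz(t,*f(*p),30))
f=lambda x,y:cp(320,180,7,x,y)
for n,p in dict(heel=(165,197),leg1=(445,287),leg1i=(432,340),leg2=(80,475),leg2i=(138,492)).items(): print(n,atz(t,*f(*p),18))
for p in [(200,398),(218,430),(362,355),(340,325)]: print('grip',atz(t,*f(*p),62))
for n,p,z in [('jarlid',(396,172),110),('rack',(338,141),35),('dish',(162,156),31)]: print(n,atz(t,*p,z))
E
```

```text
btn [493.3 399.   59. ]
plate_in_end [654.3 -27.8  30. ]
plate_out_end [683.8 -24.8  30. ]
corner [633.9 137.6  30. ]
stud_end [441.4  95.7  30. ]
stud_out [435.4 126.1  30. ]
heel [ 530.6 -216.5   18. ]
leg1 [ 494.4 -332.    18. ]
leg1i [ 472.5 -326.1   18. ]
leg2 [ 416.6 -180.2   18. ]
leg2i [ 409.9 -203.8   18. ]
grip [ 446.4 -220.6   62. ]
grip [ 433.9 -227.6   62. ]
grip [ 463.8 -285.4   62. ]
grip [ 475.6 -276.9   62. ]
jarlid [ 619.6 -344.8  110. ]
rack [ 723.3 -201.8   35. ]
dish [674.8 309.3  31. ]
```

View pics/z_ssq.png

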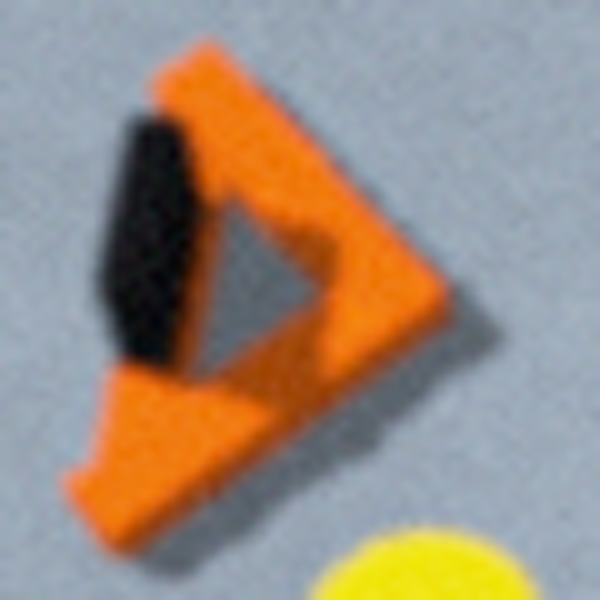

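Positions from the top view:

| Item | Position (mm) or value | Check |
|---|---|---|
| Button top | (493,399,59) | Height is plausible above the 45 mm box |
| Frame corner | about (634,138), yaw about 7° | Plate 167 mm against 170; bar 197 mm against 200 |
| Square heel | (530.6,-216.5), yaw about -17.5° | Legs 121 and 120 mm against 120 |

Next I press the button with closed fingers.

```bash
cat >> h.py <<'E'
def down(a): c,s=np.cos(a),np.sin(a); return np.array([[0,c,s],[0,s,-c],[-1,0,0.]])
def st(t=''):
    s=sense();print(t,'t',round(s['time_s'],2),'p',np.round(s['eef_pos'],1),'F',np.round(s['ft_force'],1),'M',np.round(s['ft_torque'],2),'op',round(s['opening'],1));return s
E
python3 - <<'E'
from h import *
print(r.tip_extent)
r.grab(30);st('shut')
R=down(np.arctan2(.913,.408))
r.move_pose([493.3,399,59+11+25],R);s0=st('above')
snap('wrist','w1.png')
r.move_linear([493.3,399,59+11+3],R,speed=80);st()
E
```

```text
11.0
shut t 0.92 p [244.6 547.9 242.4] F [0.2 0.2 0.1] M [0.03 0.01 0.04] op 0.1
above t 2.15 p [492.9 400.1  95.9] F [-0.6  0.2  0.3] M [ 0.01 -0.05 -0.02] op -0.1
 t 2.62 p [493.2 399.8  72.8] F [0.8 2.4 4.3] M [ 0.52 -0.04  0.07] op -0.2
```

View pics/w1.png

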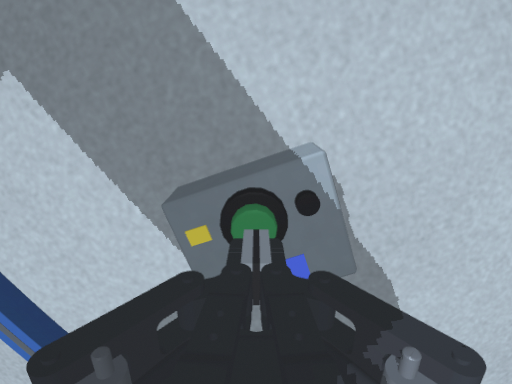

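The wrist view shows the button centred at about (254,222) with the closed tips at about (257,240), so the tips are over the button. Contact came at about 4 N, slightly higher than I estimated. I'll press further in small steps.

```bash
python3 - <<'E'
from h import *
R=down(np.arctan2(.913,.408))
for z in [71.5,70.5,69.5,68.5,67.5,66.5,65.5,64.5]:
    r.move_linear([493.3,399,z],R,speed=30);s=st(z)
    if s['ft_force'][2]>14: break
r.hold(.15);st('hold');snap('wrist','w2.png')
r.move_linear([493.3,399,90],R,speed=80);r.hold(.1);st('up');snap('wrist','w3.png')
E
```

```text
71.5 t 2.88 p [493.3 399.8  72. ] F [-2.1  1.8  9.7] M [ 0.44  0.38 -0.03] op 0.0
70.5 t 3.12 p [493.3 399.9  71.9] F [-4.1  0.1 15.3] M [0.05 1.01 0.01] op -0.2
hold t 3.27 p [493.3 399.9  71.9] F [-4.7  0.7 15.3] M [0.08 0.98 0.01] op 0.3
up t 3.82 p [492.9 398.7  89.2] F [-0.2  0.1  0.3] M [-0.03  0.04  0.02] op 0.5
```

```bash
python3 - <<'E'
import cv2,numpy as np
a=[cv2.imread(f'pics/w{i}.png')[140:300,150:360] for i in(2,3)]
cv2.imwrite('pics/w23.png',cv2.resize(np.hstack(a),None,fx=1.9,fy=1.9,interpolation=cv2.INTER_CUBIC))
from h import *
t=load('top0');s=load('scene0')
b1=cp(95,180,10,313,378);b2=cp(270,115,12,290,195)
for z in(52,56,60,64): print(z,atz(t,*b1,z),atz(s,*b2,z))
E
```

```text
52 [493.21981408 400.54483775  52.        ] [490.45567229 407.27936888  52.        ]
56 [492.90965777 399.3593124   56.        ] [492.38946414 402.87235284  56.        ]
60 [492.59950145 398.17378704  60.        ] [494.32325598 398.4653368   60.        ]
64 [492.28934513 396.98826169  64.        ] [496.25704783 394.05832076  64.        ]
```

View pics/w23.png

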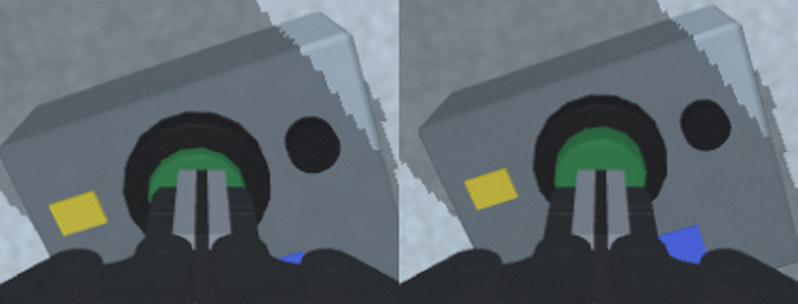

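```bash
python3 - <<'E'
import cv2,numpy as np
from h import *
a=[cv2.imread(f'pics/w{i}.png')[y:y+75,205:305] for i,y in((2,190),(3,185))]
a=[np.clip(x.astype(float)*1.5,0,255).astype('uint8') for x in a]
cv2.imwrite('pics/w23b.png',cv2.resize(np.hstack(a),None,fx=4,fy=4,interpolation=cv2.INTER_CUBIC))
for i in(2,3):
    c=load(f'w{i}');print(c['xyz'],proj(c,[493,399,45]),proj(c,[493,399,53]),proj(c,[493,399,59]))
    # vertical column of green channel at u~253
    p=c['pixels'];print([tuple(p[v,253]) for v in range(185,240,2)])
E
```

```text
[423.70813601 430.96476266 203.3840769 ] [253.95187585 230.38056584] [253.88177641 236.30184171] [253.82495488 241.10619227]
[(np.uint8(100), np.uint8(110), np.uint8(120)), (np.uint8(101), np.uint8(113), np.uint8(122)), (np.uint8(101), np.uint8(112), np.uint8(121)), (np.uint8(100), np.uint8(112), np.uint8(121)), (np.uint8(101), np.uint8(111), np.uint8(120)), (np.uint8(101), np.uint8(111), np.uint8(120)), (np.uint8(101), np.uint8(111), np.uint8(121)), (np.uint8(50), np.uint8(54), np.uint8(59)), (np.uint8(31), np.uint8(34), np.uint8(35)), (np.uint8(32), np.uint8(31), np.uint8(34)), (np.uint8(40), np.uint8(41), np.uint8(42)), (np.uint8(36), np.uint8(38), np.uint8(40)), (np.uint8(35), np.uint8(36), np.uint8(38)), (np.uint8(35), np.uint8(35), np.uint8(38)), (np.uint8(35), np.uint8(37), np.uint8(38)), (np.uint8(34), np.uint8(35), np.uint8(38)), (np.uint8(35), np.uint8(45), np.uint8(41)), (np.uint8(46), np.uint8(105), np.uint8(66)), (np.uint8(52), np.uint8(118), np.uint8(75)), (np.uint8(54), np.uint8(124), np.uint8(79)), (np.uint8(51), np.uint8(119), np.uint8(74)), (np.uint8(51), np.uint8(1
[... 956 characters left out ...]
), np.uint8(99), np.uint8(63)), (np.uint8(44), np.uint8(102), np.uint8(64)), (np.uint8(48), np.uint8(109), np.uint8(68)), (np.uint8(54), np.uint8(122), np.uint8(78)), (np.uint8(50), np.uint8(118), np.uint8(74)), (np.uint8(50), np.uint8(117), np.uint8(72)), (np.uint8(51), np.uint8(117), np.uint8(73)), (np.uint8(50), np.uint8(116), np.uint8(72)), (np.uint8(49), np.uint8(116), np.uint8(72)), (np.uint8(49), np.uint8(116), np.uint8(72)), (np.uint8(59), np.uint8(88), np.uint8(74)), (np.uint8(70), np.uint8(75), np.uint8(82)), (np.uint8(70), np.uint8(75), np.uint8(82)), (np.uint8(70), np.uint8(75), np.uint8(82)), (np.uint8(61), np.uint8(64), np.uint8(70)), (np.uint8(61), np.uint8(64), np.uint8(70))]
```

View pics/w23b.png

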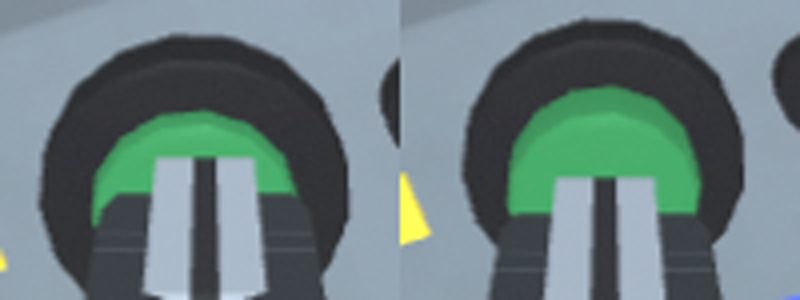

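The side wall of the button is visibly shorter in the held picture: about 3 rows, against 8 rows after release. That matches the force bottoming out at 15 N, so the button was fully pressed and has come back up. Next is a wrist look at the frame.

```bash
python3 - <<'E'
from h import *
for a in (27.5,52,27.5-180,52-180): 
    for p in ([455,-255,150],[582,71,37],[605,33,300]):
        q=r.solve_ik(p,down(np.radians(a))); print(a,p,None if q is None else np.round(q,2))
r.move_linear([493.3,399,150],None,speed=150)
r.move_pose([605,33,300],down(np.radians(52)));r.let_go();st();c=snap('wrist','w4.png')
P=np.array([634,138,0])
E
```

```text
27.5 [455, -255, 150] [-0.76 -0.13 -0.31  1.4   0.    0.33]
27.5 [582, 71, 37] [-0.1   0.13 -0.25  1.19  0.    0.99]
27.5 [605, 33, 300] [-0.16  0.15  0.25  1.67  0.    0.93]
52 [455, -255, 150] [-0.76 -0.13 -0.31  1.4   0.   -0.1 ]
52 [582, 71, 37] [-0.1   0.13 -0.25  1.19  0.    0.56]
52 [605, 33, 300] [-0.16  0.15  0.25  1.67  0.    0.5 ]
-152.5 [455, -255, 150] [-0.76 -0.13 -0.31  1.4   0.   -2.81]
-152.5 [582, 71, 37] [-0.1   0.13 -0.25  1.19  0.   -2.15]
-152.5 [605, 33, 300] [-0.16  0.15  0.25  1.67  0.   -2.21]
-128 [455, -255, 150] [-0.76 -0.13 -0.31  1.4   0.    3.04]
-128 [582, 71, 37] [-0.1   0.13 -0.25  1.19  0.   -2.58]
-128 [605, 33, 300] [-0.16  0.15  0.25  1.67  0.   -2.64]
 t 6.72 p [605.  33. 300.] F [-0.1  0.5  0.3] M [-0.01  0.03 -0.02] op 85.3
```

View pics/w4.png

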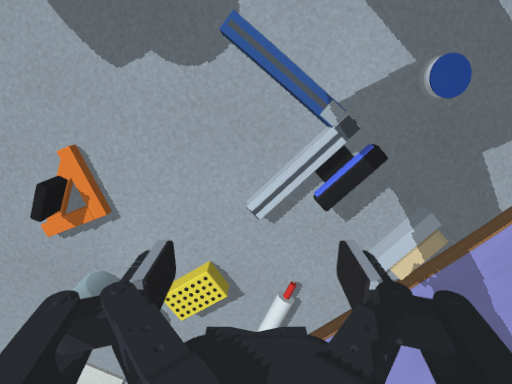

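```bash
python3 - <<'E'
import cv2
a=cv2.imread('pics/w4.png')
for n,(x,y,w,h,k) in dict(a=(205,0,160,110,5),b=(240,90,130,135,4),c=(15,135,115,110,5)).items():
    cv2.imwrite(f'pics/w4{n}.png',cv2.resize(a[y:y+h,x:x+w],None,fx=k,fy=k,interpolation=cv2.INTER_CUBIC))
E
```

```text
(no output)
```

View pics/w4a.png

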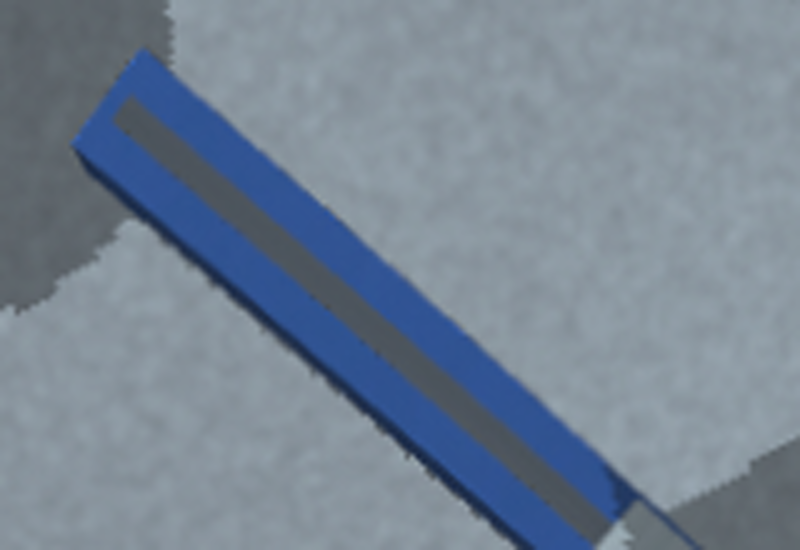

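View pics/w4b.png

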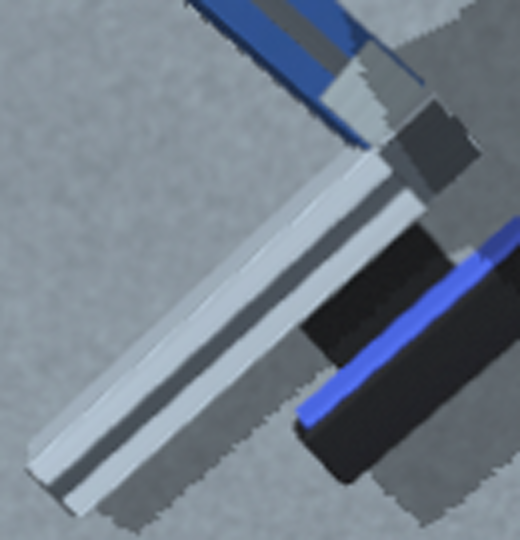

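View pics/w4c.png

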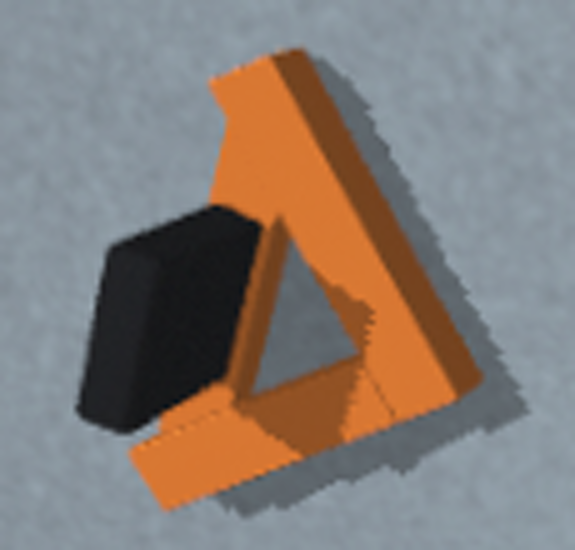

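```bash
cat >> h.py <<'E'
def Rz(a): c,s=np.cos(a),np.sin(a); return np.array([[c,-s,0],[s,c,0],[0,0,1.]])
def box(o,yaw,lo,hi):
    R=Rz(yaw);return [[np.array([o[0],o[1],0])+R@np.array([x,y,z],float) for x,y in((lo[0],lo[1]),(hi[0],lo[1]),(hi[0],hi[1]),(lo[0],hi[1]))] for z in(lo[2],hi[2])]
def draw(img,c,loops,x0,y0,k,col):
    for l in loops:
        p=np.array([[( (u-x0+.5)*k-.5),((v-y0+.5)*k-.5)] for u,v in (proj(c,q) for q in l)])
        cv2.polylines(img,[np.round(p).astype(int)],True,col,1,cv2.LINE_AA)
def overlay(f,crop,k,out,o,yaw,stud,sq=None,sy=0):
    c=load(f);x,y,w,h=crop
    im=cv2.resize(np.ascontiguousarray(c['pixels'][y:y+h,x:x+w,::-1]),None,fx=k,fy=k,interpolation=cv2.INTER_CUBIC)
    if o is not None:
        draw(im,c,box(o,yaw,(0,-170,0),(30,30,30)),x,y,k,(0,0,255))
        draw(im,c,box(o,yaw+stud,(-200,0,0),(0,30,30)),x,y,k,(0,255,255))
    if sq is not None:
        draw(im,c,box(sq,sy,(-120,-24,0),(0,0,18)),x,y,k,(255,0,0));draw(im,c,box(sq,sy,(-24,-120,0),(0,0,18)),x,y,k,(255,0,0))
        draw(im,c,box(sq+(Rz(sy)@np.array([-60,-60,0]))[:2],sy-np.pi/4,(-30,-9,12),(30,9,62)),x,y,k,(0,255,0))
    cv2.imwrite('pics/'+out,im)
E
python3 - <<'E'
from h import *
c=load('w4');A=lambda x,y:atz(c,*cp(205,0,5,x,y),30)[:2];B=lambda x,y:atz(c,*cp(240,90,4,x,y),30)[:2]
C=lambda x,y:atz(c,*cp(15,135,5,x,y),18)[:2]
for n,p in dict(stud_in=A(76,146),stud_out=A(143,50),pl_out_end=B(78,517),pl_in_end=B(30,468),corner=B(380,155),heel=C(458,398),leg_y=C(168,510),leg_yi=C(128,450),leg_x=C(272,57),leg_xi=C(210,80)).items(): print(n,np.round(p,1))
overlay('w4',(205,0,160,230),3,'o4.png',np.array([634,138]),np.radians(6.8),.11)
overlay('top0',(195,130,100,120),5,'o0.png',np.array([634,138]),np.radians(6.8),.11)
E
```

```text
stud_in [444.8  99.4]
stud_out [437.9 127.2]
pl_out_end [685.1 -23. ]
pl_in_end [657.9 -25. ]
corner [641.7 145.2]
heel [ 531.9 -215.8]
leg_y [ 497.1 -328.3]
leg_yi [ 474.1 -321.9]
leg_x [ 419.5 -180. ]
leg_xi [ 411.6 -201.1]
```

View pics/o4.png

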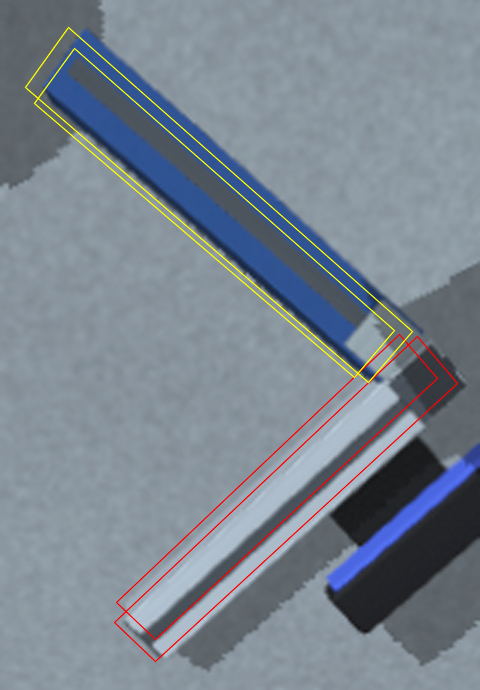

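View pics/o0.png

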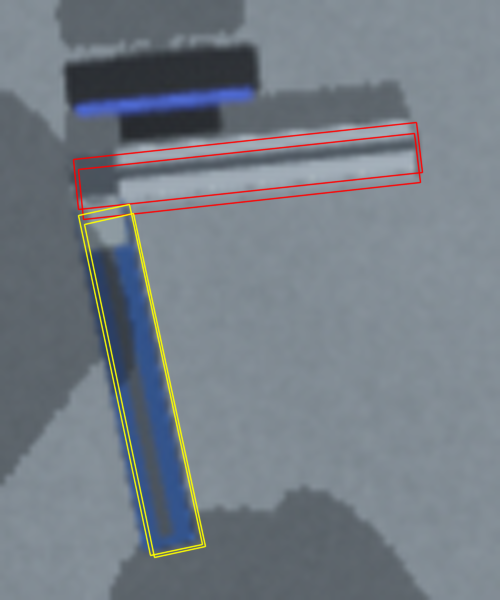

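```bash
python3 - <<'E'
from h import *
from scipy.optimize import least_squares
w=load('w4');t=load('top0');A=lambda x,y:cp(205,0,5,x,y);B=lambda x,y:cp(240,90,4,x,y);T=lambda x,y:cp(195,130,5,x,y)
def run(ms):
    def res(p):
        o=np.array([p[0],p[1],0]);e=[]
        for c,b,l,m in ms: e+=list(proj(c,o+Rz(p[2]+(p[3] if b else 0))@np.array(l,float))-m)
        return np.array(e)
    q=least_squares(res,[638,140,.1,.12]);print(np.round(q.x,3),np.round(q.fun,1));return q.x
mw=[(w,1,(-200,0,30),A(76,146)),(w,1,(-200,30,30),A(143,50)),(w,0,(0,-170,30),B(30,468)),(w,0,(30,-170,30),B(78,517))]
mt=[(t,1,(-200,0,30),T(197,540)),(t,1,(-200,30,30),T(143,550)),(t,0,(0,-170,30),T(417,172)),(t,0,(30,-170,30),T(412,122))]
run(mt);p=run(mw);run(mw+mt)
overlay('w4',(205,0,160,230),3,'o4b.png',p[:2],p[2],p[3])
ws=lambda x,y:cp(15,135,5,x,y); ts=lambda x,y:cp(320,180,7,x,y)
def runs(ms):
    def res(p): return np.concatenate([proj(c,np.array([p[0],p[1],0])+Rz(p[2])@np.array(l,float))-m for c,l,m in ms])
    q=least_squares(res,[530,-216,-.3]);print('sq',np.round(q.x,3),np.round(q.fun,1));return q.x
sw=[(w,(0,0,18),ws(458,398)),(w,(0,-120,18),ws(168,510)),(w,(-24,-120,18),ws(128,450)),(w,(-120,0,18),ws(272,57)),(w,(-120,-24,18),ws(210,80))]
s_t=[(t,(0,0,18),ts(165,197)),(t,(0,-120,18),ts(445,287)),(t,(-24,-120,18),ts(432,340)),(t,(-120,0,18),ts(80,475)),(t,(-120,-24,18),ts(138,492))]
runs(s_t);runs(sw);q=runs(sw+s_t)
overlay('w4',(15,135,115,110),5,'o4s.png',None,0,0,q[:2],q[2])
E
```

```text
[6.36680e+02 1.41243e+02 1.03000e-01 1.24000e-01] [-0.2 -0.1  0.2  0.1  0.   0.1 -0.  -0.1]
[6.39600e+02 1.43713e+02 1.00000e-01 1.27000e-01] [-0.5  0.4  0.5 -0.3 -0.8 -0.5  0.8  0.4]
[6.39132e+02 1.43205e+02 1.00000e-01 1.27000e-01] [-0.9  0.3 -0.  -0.4 -1.3 -0.5  0.3  0.4 -0.9 -1.  -0.5 -0.7 -0.6 -0.6
 -0.6 -0.7]
sq [ 5.31099e+02 -2.17369e+02 -3.07000e-01] [ 0.3 -0.2 -0.1 -0.1 -0.5  0.2  0.3 -0.   0.   0.1]
sq [ 5.33175e+02 -2.15171e+02 -3.07000e-01] [ 0.8  0.3 -0.5  0.3 -0.2  0.1  0.1 -0.8 -0.3  0.3]
sq [ 5.32726e+02 -2.15859e+02 -3.07000e-01] [ 0.4  0.4 -1.   0.3 -0.6  0.1 -0.4 -0.8 -0.8  0.3 -0.2 -0.7 -0.6 -0.7
 -1.1 -0.4 -0.2 -0.6 -0.5 -0.4]
```

View pics/o4b.png

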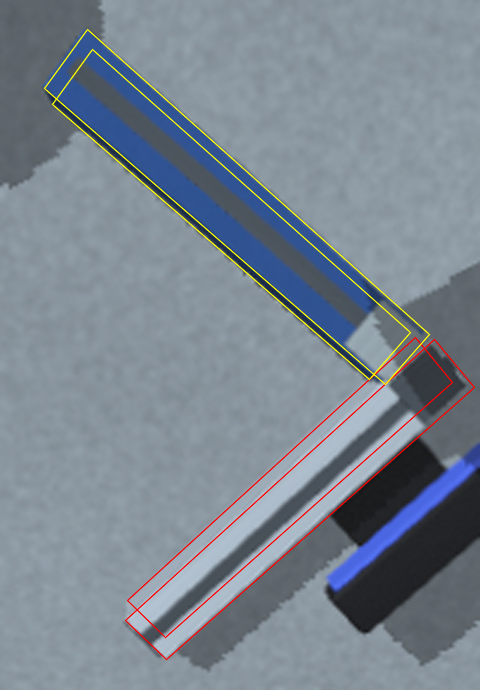

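View pics/o4s.png

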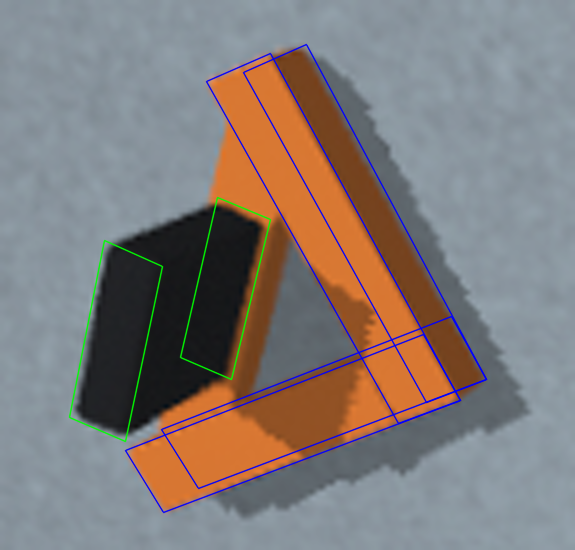

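The fits agree across both cameras to within 2–3 mm:

- **Plate:** origin (639,143), yaw 0.100, blue bar at +0.127 rad.
- **Square:** heel (532,-216.5), yaw -0.307.

Both overlays match, so I'm grasping the square now.

```bash
python3 - <<'E'
from h import *
q=np.array([532.2,-216.3]);sy=-.307
g=q+(Rz(sy)@np.array([-60,-60,0]))[:2];print(g)
R=down(sy+np.pi/4)
r.move_pose([*g,150],R);st()
r.move_linear([*g,39],R,speed=120);st('down')
r.grab(60);s=st('grab');c=snap('wrist','w5.png');print(np.round(s['tcp_rot'],3).tolist())
snap('top','t5.png')
E
```

```text
[ 456.87331643 -255.3626515 ]
 t 8.11 p [ 457.7 -255.1  150.8] F [0.3 0.6 0.3] M [0.   0.04 0.04] op 85.4
down t 9.18 p [ 457.4 -255.8   39.9] F [ 0.1  1.  -0.3] M [-0.01  0.   -0.03] op 85.3
grab t 9.81 p [ 457.1 -255.4   39.2] F [0.6 0.3 1.6] M [ 0.13 -0.14 -0.  ] op 17.3
[[0.0, 0.888, 0.46], [-0.0, 0.46, -0.888], [-1.0, 0.0, 0.0]]
```

View pics/w5.png

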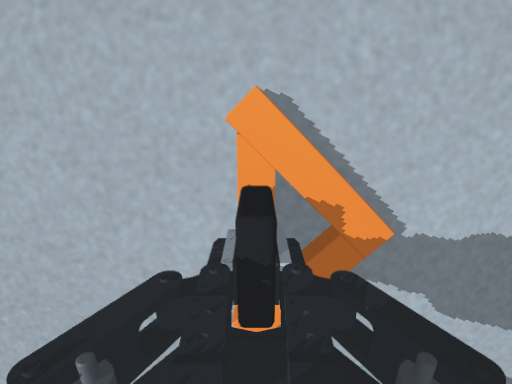

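The wrist view shows the grip held between the pads at about (257,255), with the heel's top corner at about (393,235) and the leg end at (257,86)–(226,119). I'll work out the in-hand offset, then carry the square to just outside the corner.

```bash
python3 - <<'E'
from h import *
from scipy.optimize import least_squares
w=load('w5')
ms=[((0,0,18),(393,235)),((-120,0,18),(257,86)),((-120,-24,18),(226,119))]
res=lambda p:np.concatenate([proj(w,np.array([p[0],p[1],0])+Rz(p[2])@np.array(l,float))-m for l,m in ms])
q=least_squares(res,[532,-216,-.307]);print(np.round(q.x,3),np.round(q.fun,1))
off=Rz(-.307)@np.array([457.1-q.x[0],-255.4-q.x[1],0]).T if 0 else Rz(.307)@np.array([457.1-q.x[0],-255.4-q.x[1],0]);print('tcp in square',off)
E
cat >> h.py <<'E'
O=np.array([639.,143.]);PY=.100
def tgt(dx,dy,lift,yaw=0): # heel offset in plate frame -> tcp
    h=np.array([*O,0])+Rz(PY)@np.array([dx,dy,0.]);g=h+Rz(PY+yaw)@np.array([-60,-60,0.]);return [g[0],g[1],39+lift],down(PY+yaw+np.pi/4)
def pf(v): return Rz(-PY)@np.asarray(v)
E
python3 - <<'E'
from h import *
p=sense()['eef_pos'];r.move_linear([p[0],p[1],39+12],None,speed=60);st('lift')
P,R=tgt(-20,-45,12);r.move_linear(P,R,speed=200);st('there')
P,R=tgt(-20,-45,2.5);r.move_linear(P,R,speed=40);st('low');snap('top','t6.png');snap('scene','s6.png')
E
```

```text
[ 5.33366e+02 -2.17610e+02 -3.19000e-01] [ 1.4  1.3  0.2 -0.6 -1.4 -0.2]
tcp in square [-61.28000708 -59.07111539   0.        ]
lift t 10.26 p [ 457.2 -255.6   51.4] F [ 0.3 -1.  -2. ] M [ 0.03 -0.03  0.01] op 17.3
there t 11.94 p [569.7  29.8  51. ] F [ 0.4 -0.2 -2. ] M [-0.01  0.08  0.06] op 17.3
low t 12.32 p [569.4  30.4  41. ] F [ 0.3 -0.1 -3.9] M [-0.08  0.04 -0.02] op 17.2
```

```bash
python3 - <<'E'
from h import *
q=O+(Rz(PY)@np.array([-20,-45,0]))[:2]
overlay('t6',(195,130,100,120),5,'o6.png',O,PY,.127,q,PY)
overlay('s6',(230,165,100,80),7,'o6s.png',O,PY,.127,q,PY)
E
```

```text
(no output)
```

View pics/o6.png

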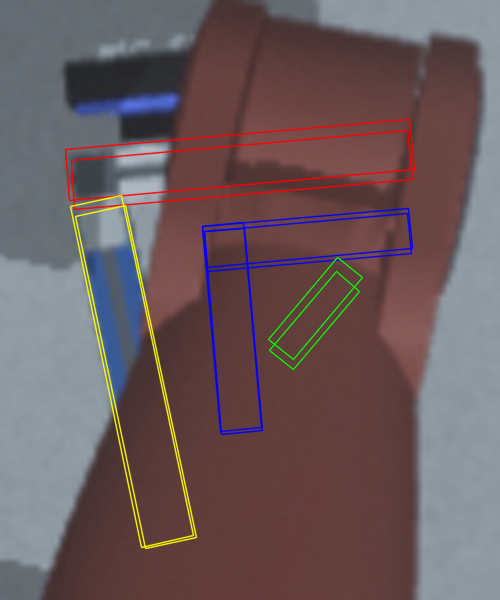

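View pics/o6s.png

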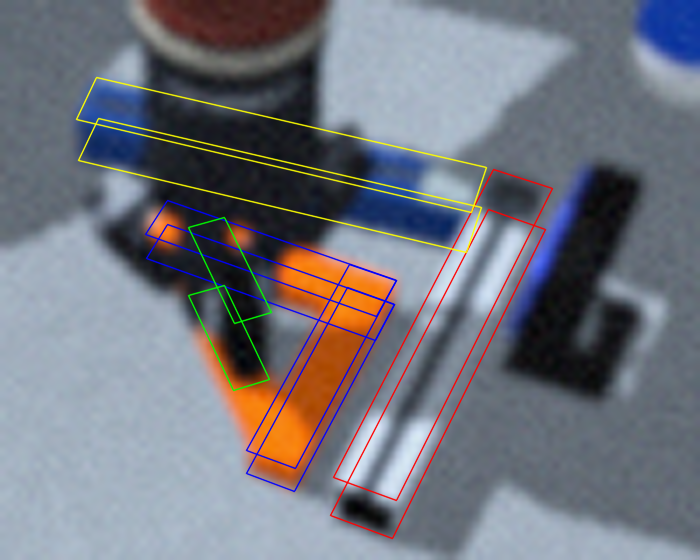

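In the scene view the square's heel sits at about (390,285) of the crop, just inside the corner at (465,225). It is parallel to the plate and clear of both bars, so I'll push in +y against the blue bar first.

```bash
cat >> h.py <<'E'
def pt(t,s=None):
    s=sense();p=pf(np.array([*s['eef_pos'][:2],0])-np.array([*O,0]))+np.array([60,60,0]);f=pf(s['ft_force'])
    y=np.arctan2(s['tcp_rot'][1][1],s['tcp_rot'][0][1])-np.pi/4-PY
    print(t,'t',round(s['time_s'],2),'heel',np.round(p[:2],1),'z',round(s['eef_pos'][2],1),'yaw',round(y,4),'Fp',np.round(f,1),'M',np.round(s['ft_torque'],2));return f
E
python3 - <<'E'
from h import *
pt('0')
for dy in [-25,-15,-10,-7,-5,-3,-2,-1,0,1]:
    P,R=tgt(-8,dy,2.5);r.move_linear(P,R,speed=40);f=pt(dy)
    if f[1]<-15: break
E
```

```text
0 t 12.43 heel [-20.  -45.1] z 41.5 yaw -0.0001 Fp [-0.6  0.1 -2.5] M [-0.04  0.01  0.  ]
-25 t 13.16 heel [ -8.1 -25. ] z 41.4 yaw 0.0002 Fp [-0.5 -0.6 -3.5] M [-0.07  0.02 -0.04]
-15 t 13.56 heel [ -8.  -14.7] z 41.5 yaw 0.0004 Fp [ 0.3 -0.2 -3.2] M [-0.07  0.01  0.04]
-10 t 13.83 heel [-8.1 -9.8] z 41.4 yaw 0.0003 Fp [-1.1 -0.9 -1.9] M [-0.37  0.17  0.11]
-7 t 14.08 heel [-8.2 -7. ] z 41.4 yaw 0.0002 Fp [-1.4 -2.7 -1.6] M [-0.68  0.34  0.29]
-5 t 14.33 heel [-8.2 -5.1] z 41.4 yaw 0.0001 Fp [-2.2 -4.6 -2.4] M [-0.96  0.52  0.41]
-3 t 14.58 heel [-8.2 -3.1] z 41.4 yaw 0.0 Fp [-2.2 -4.8 -1.8] M [-0.95  0.6   0.41]
-2 t 14.83 heel [-8.2 -2.2] z 41.4 yaw -0.0 Fp [-2.4 -4.8 -2.1] M [-1.23  0.61  0.45]
-1 t 15.08 heel [-8.2 -1.3] z 41.4 yaw -0.0001 Fp [-3.2 -5.2 -2.9] M [-1.2   0.62  0.46]
0 t 15.33 heel [-8.2 -0.6] z 41.5 yaw -0.0004 Fp [-4.2 -6.4 -1.4] M [-1.51  0.69  0.38]
1 t 15.58 heel [-8.4 -0.3] z 41.6 yaw -0.0011 Fp [ -4.6 -10.1  -0.1] M [-2.23  0.94  0.26]
```

The force in y levels off at about 5 N while the bar swings, then climbs at y ≈ -0.4. The outer face is now against the bar near its pivot. Next I push in +x.

```bash
python3 - <<'E'
from h import *
for dx in [-5,-3,-2,-1,0,1,2,3,4]:
    P,R=tgt(dx,.3,2.5);r.move_linear(P,R,speed=40);f=pt(dx)
    if f[0]<-15: break
r.hold(.3);pt('h');snap('scene','s7.png');snap('top','t7.png')
E
```

```text
-5 t 15.83 heel [-5.1 -0.4] z 41.4 yaw -0.0006 Fp [-2.3 -6.2 -2.4] M [-1.59  0.47  0.29]
-3 t 16.08 heel [-3.4 -0.4] z 41.2 yaw -0.0006 Fp [-3.1 -6.8 -2.6] M [-1.73  0.6   0.31]
-2 t 16.33 heel [-2.6 -0.4] z 41.1 yaw -0.0006 Fp [-4.1 -6.4 -2.7] M [-1.69  0.88  0.36]
-1 t 16.58 heel [-1.7 -0.4] z 41.1 yaw -0.0006 Fp [-4.1 -7.1 -3.4] M [-1.74  0.79  0.35]
0 t 16.83 heel [-0.7 -0.4] z 41.0 yaw -0.0006 Fp [-3.5 -7.2 -4.1] M [-1.72  0.85  0.33]
1 t 17.08 heel [-0.3 -0.5] z 41.0 yaw -0.0004 Fp [-8. -9. -0.] M [-2.02  1.48  0.53]
2 t 17.33 heel [-0.2 -0.6] z 40.9 yaw -0.0004 Fp [-13.8  -9.8   3.5] M [-2.19  2.45  0.63]
3 t 17.58 heel [-0.2 -0.6] z 40.9 yaw -0.0004 Fp [-19.   -9.7   6.9] M [-2.43  3.48  0.7 ]
h t 17.88 heel [-0.1 -0.7] z 40.9 yaw -0.0005 Fp [-18.3 -10.4   7.5] M [-2.36  3.42  0.72]
```

Both stops are found, at heel ≈ (-0.2,-0.6) mm by the arm's own readings. I'll settle at a moderate push in both directions and check the pictures.

```bash
python3 - <<'E'
from h import *
P,R=tgt(2.2,1.2,2.5);r.move_linear(P,R,speed=40);r.hold(.3);pt('set')
snap('scene','s8.png');snap('wrist','w8.png')
overlay('s8',(230,165,100,80),7,'o8s.png',None,PY,0)
E
```

```text
set t 18.53 heel [-0.3 -0.4] z 41.0 yaw -0.0012 Fp [-15.5 -13.3   4.6] M [-2.92  2.78  0.53]
```

View pics/o8s.png

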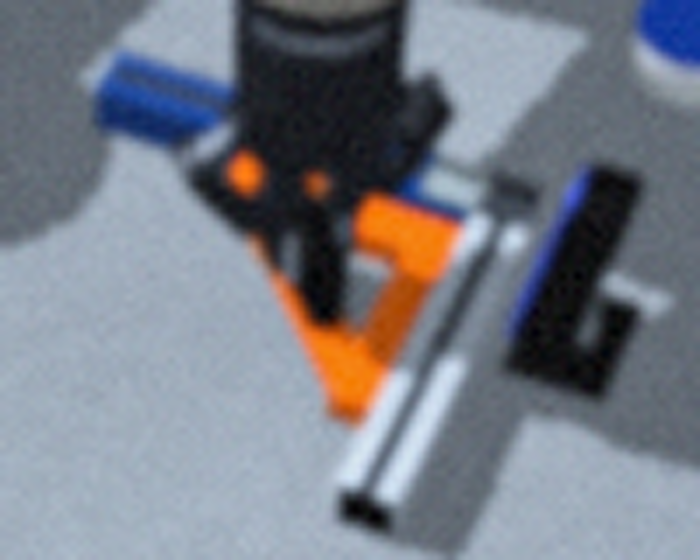

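View pics/w8.png

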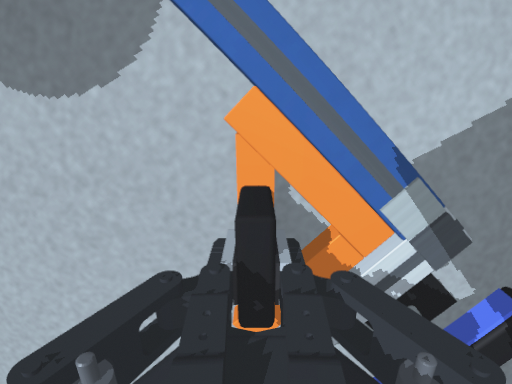

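The wrist view shows the orange leg, from (257,86) to the heel at (392,235), flush along the blue bar. I'll check the bar angle numerically against the plate yaw.

```bash
python3 - <<'E'
from h import *
c=load('w8');im=c['pixels'].astype(int)
# outer top edge of bar (blue->bench), and groove: per-row rightmost blue, rows 10..150
pts=[]
for v in range(5,140,3):
    b=(im[v,:,2]-im[v,:,0]>60);u=np.where(b)[0];pts.append(atz(c,u.max()+.5,v,30)[:2])
pts=np.array(pts);vx,vy,x,y=cv2.fitLine(pts.astype('f4'),cv2.DIST_HUBER,0,.1,.01).ravel()
print('outer edge ang',np.arctan(vy/vx),'minus plate',np.arctan(vy/vx)-PY)
n=np.array([-vy,vx]);print('resid',np.abs((pts-[x,y])@n).max(), 'outer edge dist from origin',(np.array([x,y])-O)@n)
pts=[]
for v in range(5,80,3):
    b=(im[v,:,2]-im[v,:,0]>60);u=np.where(b)[0];pts.append(atz(c,u.min()-.5,v,30)[:2])
pts=np.array(pts);vx,vy,x,y=cv2.fitLine(pts.astype('f4'),cv2.DIST_HUBER,0,.1,.01).ravel();print('inner',np.arctan(vy/vx)-PY)
for n,p in [('heel',(392,235)),('legx',(257,86))]: print(n,pf(np.array([*(atz(c,*p,20.5)[:2]-O),0])))
E
```

```text
outer edge ang 0.106303886 minus plate 0.006303884
resid 0.19996624101209248 outer edge dist from origin 29.510615827503898
inner 0.009153619
heel [-1.88047339 -2.3020722   0.        ]
legx [-118.93282464   -0.48953736    0.        ]
```

The blue bar is within 0.01 rad of square, the heel is within about 2 mm, and both contacts are firm. Handing in.

```bash
python3 - <<'E'
from h import *
pt('before');print(job.hand_in());pt('after')
E
```

```text
before t 18.63 heel [-0.3 -0.5] z 41.0 yaw -0.0012 Fp [-14.3 -12.1   5.2] M [-2.91  2.83  0.56]
the job is handed in; nothing more can be done
None
the job is handed in; nothing more can be done
```

I pressed and released the green button, then seated the square in the frame corner. I handed in at 18.6 s while still holding it there; no verdict was reported.

- **Button:** it bottomed at about 15 N. The wrist pictures show it down during the press and back up afterwards. Contact came higher than my camera estimate of 59 mm: the stop was at a nominal tip height of about 61 mm. I put this down to the closed fingers reaching further than the nominal 11 mm.
- **Square:** I gripped it at 60 N, carried it low, then pushed +y and +x until both stops were felt. The last reading was about 14 N in x and 12 N in y. The underside is roughly 2 mm above the bench.
- **Fit:** the blue bar measured 0.006–0.009 rad from true to the plate.
- **Heel position:** the arm's reading put the heel at (-0.3,-0.5) mm, assuming an ideal grasp. The wrist picture, from hand-picked pixels, gave (-1.9,-2.3) mm. They differ by about 2 mm, close to the calibration error, and both are within the 4 mm limit. The same picture suggests the square may be turned about 0.015 rad, inside the 0.03 limit.
- **Not checked:** I never moved the arm near the jar, tip rack or dishes, but I did not re-measure them at the end.

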